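Wind the test kiln shut and start the firing

TASK

Using the grip of the hand crank, wind the test kiln's hat down clockwise, at a steady easy pace, until it is closed snugly on its gasket: you will feel the crank stiffen; firm it up, but do not overtighten and crush the gasket. Then let go and press the green button on the controller to start the firing. Leave the calipers, the clay spoon and the jar of beads where they are.

Things in the scene. Friction and masses are not known exactly. Their poses are not given: they have to be found in the camera images.
- screw_axis (a point): Point on the vertical axis of the lift's lead screw, about which the crank turns, 236 mm above the work surface (top of the crank arm). The lift stands beside the kiln, 175 mm centre to centre along the kiln's own y, on a common grey base plate. The hat's roof is never above 220 mm (its small black box 231 mm).
- crank (a joint): Turn of the crank, rad; grows clockwise seen from above; a turn lowers the hat 12 mm. Starts at 5.4 to 11.7; first touch on the gasket comes anywhere in 17.6 to 21.2, as the gasket is worn. Stays where left. Effort at the grip along the circle, wound slowly: 6.5 N running free, from first touch rising evenly, 0.9 N per 0.1 rad. Snug: 10.5 to 16 N, best 13; at 17 N the gasket is crushed.
- grip: The crank's upright black grip; origin at the centre of its underside, 75 mm from the screw axis and 238 mm above the work surface; z up. Round, 25 mm thick, 64 mm tall (to 302 mm above the surface); it spins freely on its pin, so a hand holding it need not turn. Below it is only the crank arm (7 mm thick, 20 mm wide, its top at 236 mm).
- hat: Hat of the test kiln with its carriage: grey steel-cased brick box, 210 x 210 mm, 130 mm tall, open below. Origin on the screw axis at the height of the hat's lower rim: 90 mm above the work surface with the crank at 0, about 48 to 56 mm when closed. The crank moves it straight down onto a white fibre gasket on the hearth.
- start_button (a joint): Travel of the green start button, m: 0 out, 0.006 fully pressed (straight down, 5 N); it counts as pressed beyond 0.004 and springs back out by itself.
- start_button_top (a point): Centre of the top of the green push button, 30 mm across, 87 mm above the work surface, on the flat top of the controller box (grey, black panel, 115 x 150 mm, 69 mm tall). It stands in a steel collar 46 mm across; its top is 10 mm above the collar.
- egg_cup: White matte porcelain egg cup, 47 mm across and 46 mm tall, standing on the hearth inside the kiln, under the hat; origin at the centre of its foot. Not to be handled.
- calipers: Steel calipers lying flat on the work surface, 205 mm long along their own x, 77 mm over the jaws (which stick out to their -y and, less, +y), 6 mm thick; origin in the middle of the beam's underside. Leave alone.
- clay_spoon: Brown bisque clay spoon lying on the work surface, 150 mm long along its own x, bowl at +x 46 mm across, 14 mm tall; origin near the middle of its underside. Leave alone.
- bead_jar: Glass jar of coloured beads with a metal lid, 72 mm across, 86 mm tall; origin at the centre of its underside. Leave alone.
Not all that is in view belongs to the job. What is meant by the part that bears start_button is not purple, and is the smaller of those in its own colour.

How it is judged:
By the outcome, as a careful person would: the job done as asked, in the order asked, and still so for the second after the job is handed in, with the robot touching nothing.
It also fails if it takes over 72 s, if anything falls off the work surface, if the arm or the gripper's body presses on something with over 40 N, if the wrist force passes 120 N, or if a joint passes its speed limit or range.

ROBOT

A 6-joint arm with a two-finger parallel gripper is mounted at the origin on the work surface. World frame = base frame: x ahead of the robot, y to its left, z up, the work surface at z = 0. Lengths are in m, angles in rad, forces in N, time in s.
With the tool pointing down it reaches from about 0.275 to 0.725 m from the base axis. Payload 15.9 kg.
Tool frame: the origin (TCP) lies at the very end of the fingers, on their centre line; the grasp point (between the pads) lies 19 mm behind it; z points along the fingers, y is the direction in which the jaws open and shut (so a half turn about z gives the same grasp; the last joint's range is limited). The gripper opens to 85 mm and grips with 20 to 120 N. Pads are 22 mm wide; open, the fingers measure 114 mm over their backs; the gripper's body (76 mm by 85 mm) begins 54 mm behind the grasp point. The pads swing forward as they close: fully open they stand 13 mm farther back than shut.
Start: joints at [1.263, 0.213, -0.034, 1.323, 0, 1.571], TCP at [0.151, 0.476, 0.231] pointing down, gripper open.
Joint ranges: [-2.98, 2.98], [-0.74, 1.72], [-1.14, 1.35], [-2.1, 2.04], [-1.57, 1.44], [-3.14, 3.14]. Speed limits (rad/s): [1.89, 1.89, 2.39, 2.57, 3.14, 3.14].

INTERFACE

Orientations are given as a rotation vector (axis times angle).
In Python, from bench import env, cams, finish_job gives the robot as it stands. The module is installed in compiled form; this text tells all that it offers.
- The arm moves only by the shell command python3 -m crank 'ROWS' [FORCE]. ROWS is JSON, a list of rows, each an object with "delta_rot": the turn, a rotation vector about the tool's x, y, z in rad, a list of three; "translation": the shift along the tool's x, y, z in m, a list of three; "hand": the closure, from -1 (fully open) to 1 (shut), so that 0 is half open. A call has 1 to 10 rows; each row shifts and turns the commanded pose from where the row before left it, along the tool's axes as they then stand; what a row does not reach is not made up. A row lasts 1/8 s, in which the tool goes at most 62.5 mm and 10.7 degrees, less where a joint would pass 70% of its speed; a pose out of reach is approached as far as the arm can. A call with a gripper value outside its range is refused whole. The fingers move at their own pace and stop on an object; FORCE is the grip in N (left out, the last holds). Time passes only in rows, so rows that do not move let the fingers close. It gives the time, the measured TCP pose, the force and the opening at its end, in the units of the state.
- env.read_state(): the state, without advancing time (a new reading comes with each control period).
- cams.grab_frame(name): name is "scene" or "top" or "wrist"; returns the picture (400x640x3 uint8, red, green, blue); there is no depth.
- cams.camera_params(name): a dict with "vfov" (degrees; the focal length in pixels is half the picture's height over the tangent of half this angle, whatever the lens; pixels are square), "cx", "cy" (the principal point, pixels), "rvec" (rotation vector, rad) and "tvec" (3), from world to camera coordinates, as OpenCV has them. Camera axes: x right, y down, z forward; pixel columns grow to the right and rows downward; lengths in m; the calibration is good to about 2 mm. A picture is of the moment at which its call begins: read the wrist's pose just before it. camera_params takes no time and is no camera call; for the wrist camera it gives the pose at the moment of the call.
- finish_job(): hands the job in, once; it reports no verdict.
The state is a dict: "time": time; "joint_pos": joint angles; "qd": joint speeds; "joint_efforts": joint torques, N m; "position": TCP position; "tcp_rot": TCP orientation; "ft_force": force on the tool from outside, world axes, zero at the start; "moment": the same for the moment, N m; "width": opening from 0.0 (shut) to 1.0 (fully open).
Only numpy, scipy, OpenCV 4.12 (cv2) and the standard library are available. Lean on these libraries where they do the work, as an engineer would, in place of code of your own. Each camera call takes 0.05 s, during which the arm holds its last target.

## Working session

There is one attempt and no reset: what is moved stays moved. The work goes in short steps, Python scripts to look and compute and a shell command to move; the robot and the scene stay as the last step left them, time stands still between calls to the robot, and variables do not carry over. Pictures are saved under pics/ and viewed, and the job is handed in when it is done.

```bash
mkdir -p pics; cat > h.py <<'E'
import numpy as np,cv2
from bench import env,cams
def cam(n):
    p=cams.camera_params(n);R=cv2.Rodrigues(np.array(p['rvec'],float))[0];f=200/np.tan(np.radians(p['vfov'])/2)
    return R,np.array(p['tvec'],float),f,p['cx'],p['cy'],p
def pix2w(n,u,v,z):
    R,t,f,cx,cy,_=cam(n);d=R.T@np.array([(u-cx)/f,(v-cy)/f,1]);o=-R.T@t
    return o+d*(z-o[2])/d[2]
def w2pix(n,P):
    R,t,f,cx,cy,_=cam(n);c=R@np.array(P)+t
    return cx+f*c[0]/c[2],cy+f*c[1]/c[2]
def save(n,name):
    im=cams.grab_frame(n);cv2.imwrite('pics/'+name+'.png',im[:,:,::-1]);return im
E
python3 - <<'E'
from h import *
s=env.read_state()
print(s)
for n in('scene','top','wrist'):
    print(n,cams.camera_params(n)); save(n,n+'0')
E
```

```text
{'time': 0.0, 'joint_pos': array([ 1.26300343e+00,  2.13332745e-01, -3.50245008e-02,  1.32348504e+00,
       -5.41043870e-06,  1.57078683e+00]), 'qd': array([ 1.26017745e-03, -2.86935751e-04, -4.89700020e-05, -7.29854955e-04,
       -1.24680319e-03, -6.91241827e-04]), 'joint_efforts': array([-3.78667362e-03, -6.86153769e+01,  4.87121201e+01,  1.77532760e-02,
       -1.82389545e-04, -1.37510781e-05]), 'position': array([0.15138342, 0.47619913, 0.23084158]), 'tcp_rot': array([-4.81535175e-01, -3.10431181e+00,  1.62479539e-03]), 'ft_force': array([0.47197348, 0.29942219, 0.11943348]), 'moment': array([-0.02703905,  0.00356638, -0.04056213]), 'width': 1.0004449702226894}
scene {'vfov': 43.13132216553167, 'cx': 318.7666649901605, 'cy': 197.4043355967011, 'rvec': array([ 1.35527037,  1.98411162, -1.01958548]), 'tvec': array([ 0.32512251, -0.11849113,  1.99195157])}
top {'vfov': 45.75449399399328, 'cx': 323.9049162012605, 'cy': 191.1687066583759, 'rvec': array([ 2.16584181, -2.03907575,  0.22519291]), 'tvec': array([-0.15705517,  0.55237361,  1.43650087])}
wrist {'vfov': 69.28113350622971, 'cx': 322.28469854958945, 'cy': 203.46304946975403, 'rvec': array([-2.35331444, -1.7197458 , -0.23317218]), 'tvec': array([-0.5008146 , -0.03386531,  0.37727957])}
```

View pics/scene0.png

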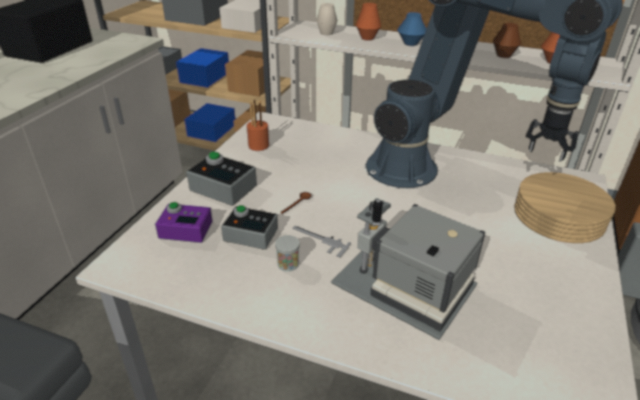

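View pics/top0.png

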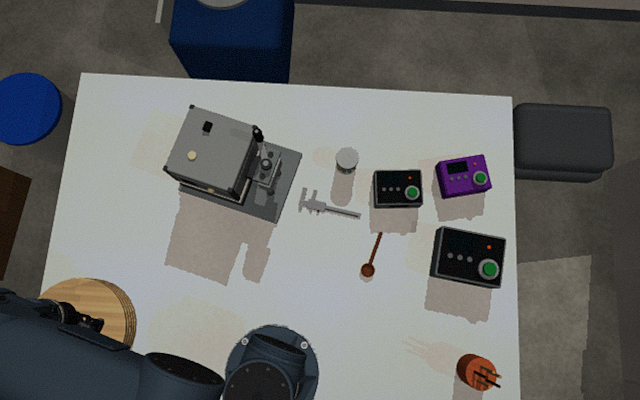

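View pics/wrist0.png

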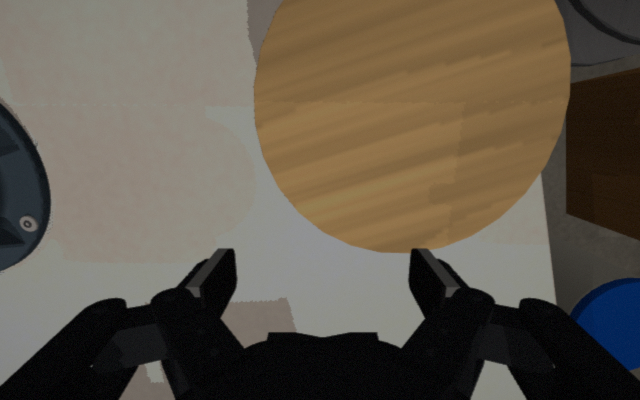

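Three controllers show in the top view: purple (463,177), ruled out by colour; grey (398,188); and grey (467,257). The smaller grey one is at (398,188). I'll confirm it with crops.

```bash
python3 - <<'E'
from h import *
a=cv2.imread('pics/top0.png')
c=cv2.resize(a[130:310,350:520],None,fx=3.3,fy=3.3,interpolation=cv2.INTER_CUBIC);cv2.imwrite('pics/c1.png',c)
c=cv2.resize(a[95:225,155:310],None,fx=4.5,fy=4.5,interpolation=cv2.INTER_CUBIC);cv2.imwrite('pics/c2.png',c)
a=cv2.imread('pics/scene0.png')
c=cv2.resize(a[185:335,325:500],None,fx=4,fy=4,interpolation=cv2.INTER_CUBIC);cv2.imwrite('pics/c3.png',c)
E
```

```text
(no output)
```

View pics/c1.png

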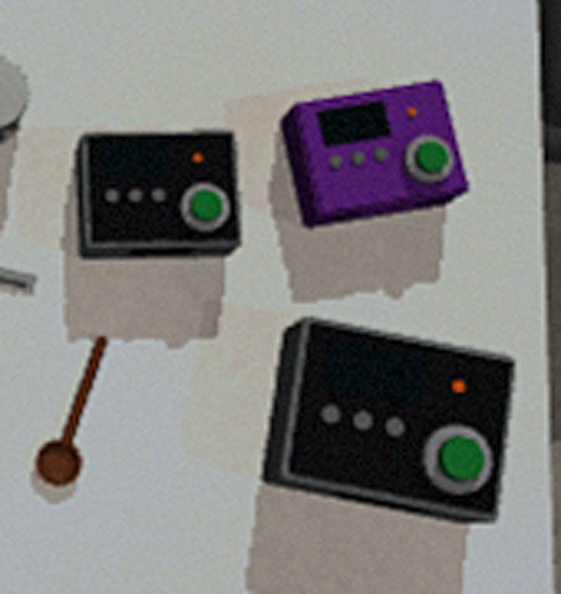

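View pics/c2.png

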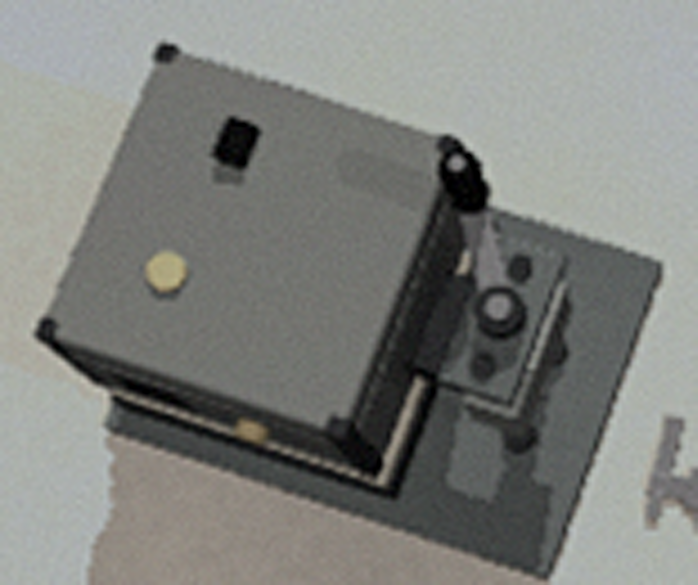

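View pics/c3.png

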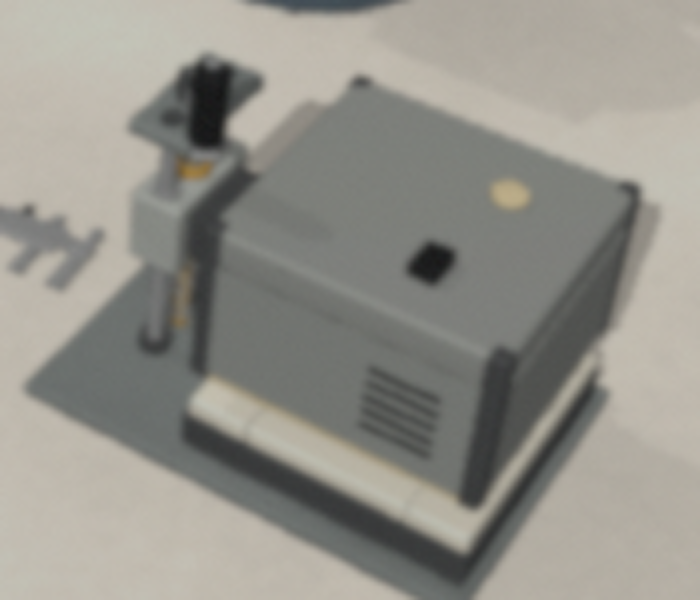

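The crop confirms it: the smaller grey controller (crop box about 155 px wide, against 235 for the other grey one) is the one meant. Its button is at crop (207,205). The crank hub is at c2 (500,308), with the top of the grip at (455,163).

```bash
python3 - <<'E'
from h import *
print('btn',pix2w('top',350+207/3.3,130+205/3.3,.087))
print('hub',pix2w('top',155+500/4.5,95+308/4.5,.24))
print('griptop',pix2w('top',155+456/4.5,95+163/4.5,.302))
print('hub2 scene?',pix2w('scene',325+210/4,185+62/4,.302))
c=[pix2w('top',155+u/4.5,95+v/4.5,z)[:2] for u,v,z in((165,50,.21),(450,145,.21),(45,325,.21),(345,430,.21))];print(np.array(c))
for (u,v) in((80,133),(235,133),(240,245),(80,255)): print(pix2w('top',350+u/3.3,130+v/3.3,.069))
for (u,v) in((310,320),(515,360),(495,520),(285,480)): print(pix2w('top',350+u/3.3,130+v/3.3,.069))
R=cv2.Rodrigues(env.read_state()['tcp_rot'])[0];print(R.round(3))
Rc,t,f,cx,cy,p=cam('wrist'); print('cam pos',-Rc.T@t, 'in tool', R.T@(-Rc.T@t-env.read_state()['position']), (R.T@Rc.T).round(3))
E
```

```text
btn [ 0.56861366 -0.39897146  0.087     ]
hub [0.59083487 0.04106557 0.24      ]
griptop [0.662527   0.06657304 0.302     ]
hub2 scene? [0.6675595  0.06705095 0.302     ]
[[0.76098563 0.27996088]
 [0.70670478 0.08726596]
 [0.57040548 0.33372093]
 [0.51368046 0.13593738]]
[ 0.63633253 -0.27892309  0.069     ]
[ 0.64533706 -0.42769624  0.069     ]
[ 0.53588394 -0.43413322  0.069     ]
[ 0.5171328  -0.28334782  0.069     ]
[ 0.46826868 -0.50064297  0.069     ]
[ 0.4421919  -0.69146185  0.069     ]
[ 0.29458497 -0.66988088  0.069     ]
[ 0.31902841 -0.47855395  0.069     ]
[[-0.953  0.303 -0.   ]
 [ 0.303  0.953 -0.001]
 [ 0.    -0.001 -1.   ]]
cam pos [0.08748662 0.49782639 0.37268194] in tool [ 0.0674224   0.00108472 -0.14173591] [[-0.001 -0.964 -0.266]
 [ 1.    -0.001  0.001]
 [-0.001 -0.266  0.964]]
```

```bash
python3 -m crank '[{"delta_rot":[0,0,-0.154],"translation":[0,0,-0.057],"hand":-1},{"delta_rot":[0,0,-0.154],"translation":[0,0,-0.057],"hand":-1},{"delta_rot":[0,0,0],"translation":[0,0,-0.057],"hand":-1},{"delta_rot":[0,0,0],"translation":[-0.0375,-0.0355,0],"hand":-1},{"delta_rot":[0,0,0],"translation":[-0.0375,-0.0355,0],"hand":-1},{"delta_rot":[0,0,0],"translation":[-0.0375,-0.0355,0],"hand":-1},{"delta_rot":[0,0,0],"translation":[-0.0375,-0.0355,0],"hand":-1},{"delta_rot":[0,0,0],"translation":[-0.0375,-0.0355,0],"hand":-1},{"delta_rot":[0,0,0],"translation":[-0.0375,-0.0355,0],"hand":-1}]' 40
```

```text
time: 1.27
position: [0.3774, 0.2621, 0.4022]
tcp_rot: [0.0, -3.141, 0.0]
ft_force: [0.3, 1.5, 0.0]
width: 1.001
```

```bash
python3 -m crank '[{"delta_rot":[0,0,0],"translation":[-0.0375,-0.0355,0],"hand":-1},{"delta_rot":[0,0,0],"translation":[-0.0375,-0.0355,0],"hand":-1},{"delta_rot":[0,0,0],"translation":[-0.0375,-0.0355,0],"hand":-1},{"delta_rot":[0,0,0],"translation":[-0.0375,-0.0355,0],"hand":-1},{"delta_rot":[0,0,0],"translation":[-0.0375,-0.0355,0],"hand":-1},{"delta_rot":[0,0,0],"translation":[-0.0375,-0.0355,0],"hand":-1},{"delta_rot":[0,0,0],"translation":[0,0,0],"hand":-1}]'
python3 - <<'E'
from h import *
s=env.read_state();print(s['position'],s['tcp_rot'],s['joint_pos'])
save('wrist','w1')
for P in((.591,.041,.236),(.665,.067,.302)): print(w2pix('wrist',P))
E
```

```text
time: 2.15
position: [0.6038, 0.0481, 0.3996]
tcp_rot: [-0.005, -3.138, 0.001]
ft_force: [-0.6, 0.0, -0.6]
width: 1.002
[0.60381374 0.04810007 0.39956874] [-4.82465091e-03 -3.13843462e+00  9.89948534e-04] [ 7.96868470e-02  5.75978187e-01  9.45558461e-01  1.94357156e+00
 -3.72860074e-04  8.27619990e-02]
(np.float64(313.237474527553), np.float64(177.43977644567227))
(np.float64(340.2931024156307), np.float64(269.6984923822958))
```

View pics/w1.png

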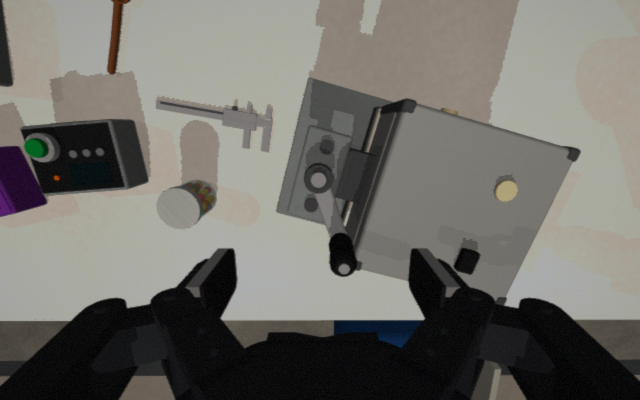

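The wrist view shows the hub at (318,178) and the top of the grip at (343,267). The controller's button is at (38,148).

```bash
python3 - <<'E'
from h import *
a=cv2.imread('pics/w1.png')
cv2.imwrite('pics/c4.png',cv2.resize(a[140:290,270:400],None,fx=4,fy=4,interpolation=cv2.INTER_CUBIC))
for z in(.236,.245,.25): print('hub',pix2w('wrist',318,179,z))
g=pix2w('wrist',343,267,.302);print('grip',g)
print('btn',pix2w('wrist',38,148.5,.087))
E
```

```text
hub [0.59270848 0.04609066 0.236     ]
hub [0.59103936 0.04622496 0.245     ]
hub [0.59011206 0.04629958 0.25      ]
grip [0.66227114 0.06944352 0.302     ]
btn [ 0.57119689 -0.38975465  0.087     ]
```

View pics/c4.png

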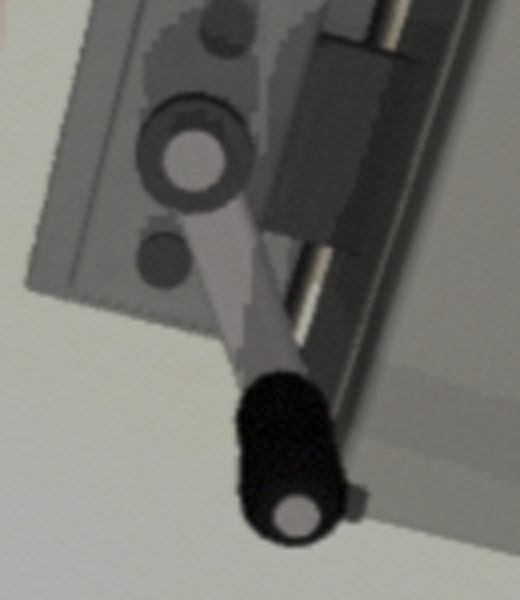

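```bash
python3 -m crank '[{"delta_rot":[0,0,0],"translation":[-0.030,0.010,0],"hand":-1},{"delta_rot":[0,0,0],"translation":[-0.029,0.011,0],"hand":-1},{"delta_rot":[0,0,0],"translation":[0,0,0.040],"hand":-1},{"delta_rot":[0,0,0],"translation":[0,0,0.040],"hand":-1},{"delta_rot":[0,0,0],"translation":[0,0,0.030],"hand":-1},{"delta_rot":[0,0,0],"translation":[0,0,0.020],"hand":-1},{"delta_rot":[0,0,0],"translation":[0,0,0.013],"hand":-1},{"delta_rot":[0,0,0],"translation":[0,0,0],"hand":-1}]' 40
python3 - <<'E'
from h import *
s=env.read_state();print(s['position'],s['tcp_rot'],s['ft_force'])
save('wrist','w2');save('scene','s2')
a=cv2.imread('pics/s2.png')
cv2.imwrite('pics/s2c.png',cv2.resize(a[120:300,310:490],None,fx=3.3,fy=3.3,interpolation=cv2.INTER_CUBIC))
E
```

```text
time: 3.2
position: [0.6985, 0.0764, 0.2651]
tcp_rot: [-0.002, 3.08, 0.01]
ft_force: [-0.2, -0.2, 1.0]
width: 1.001
[0.69853375 0.07637129 0.26506089] [-1.86971677e-03  3.07951697e+00  1.04580713e-02] [-0.24514591 -0.15673758  0.99384759]
```

View pics/w2.png

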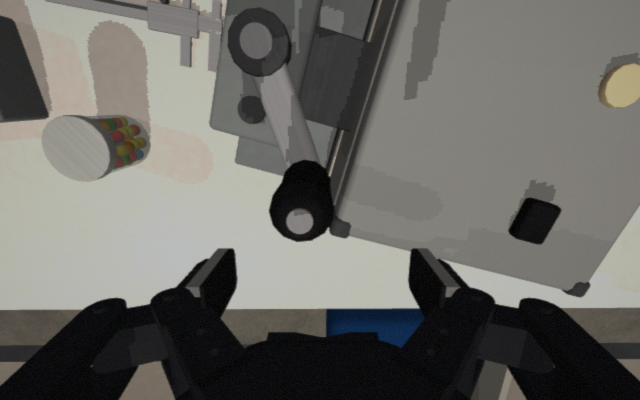

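View pics/s2c.png

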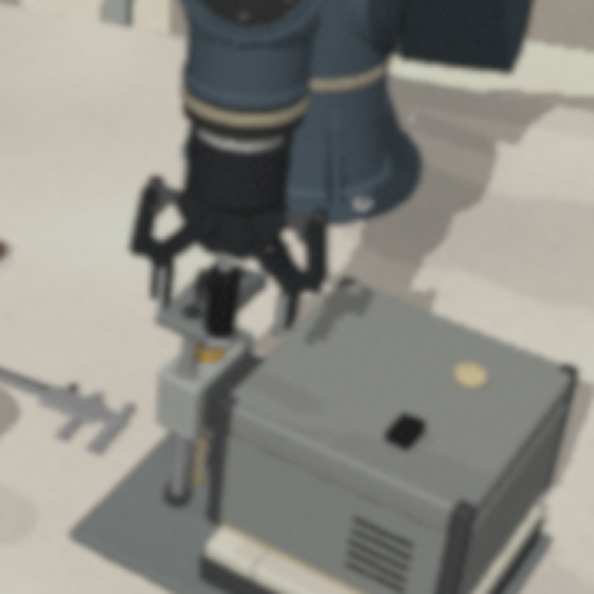

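The arm tilted about 0.06 rad near the joint 4 limit and ended 35 mm too far in x. Nothing was touched; the grip is seen at (300,220), clear of the open fingers. I'll re-measure and correct this.

```bash
python3 - <<'E'
from h import *
print('grip',pix2w('wrist',300,221,.302)); print('hub',pix2w('wrist',256,41,.245)); print(env.read_state()['joint_pos'])
g=np.array([.663,.068,.302]);print(w2pix('wrist',g))
E
python3 -m crank '[{"delta_rot":[0,0.031,0],"translation":[0.005,-0.002,0],"hand":-1},{"delta_rot":[0,0.031,0],"translation":[0.010,-0.002,0],"hand":-1},{"delta_rot":[0,0,0],"translation":[0.010,-0.002,0],"hand":-1},{"delta_rot":[0,0,0],"translation":[0,0,0],"hand":-1}]' 40
python3 - <<'E'
from h import *
s=env.read_state();print(s['position'],s['tcp_rot'],s['ft_force'],s['joint_pos'])
save('wrist','w3')
E
```

```text
grip [0.66545222 0.06847596 0.302     ]
hub [0.59489978 0.04524078 0.245     ]
[1.08393060e-01 6.24909598e-01 6.67530736e-01 1.54893869e+00
 5.38168751e-05 1.07503248e-01]
(np.float64(298.56993296629616), np.float64(214.9684899947065))
time: 3.8
position: [0.6747, 0.0696, 0.2657]
tcp_rot: [-0.001, 3.139, 0.011]
ft_force: [-0.4, 0.6, 0.3]
width: 0.994
[0.67466022 0.06963673 0.26573919] [-8.14735340e-04  3.13882576e+00  1.08790291e-02] [-0.35294922  0.64061053  0.25708585] [0.09977073 0.63285884 0.68231815 1.61683258 0.00662457 0.09926293]
```

View pics/w3.png

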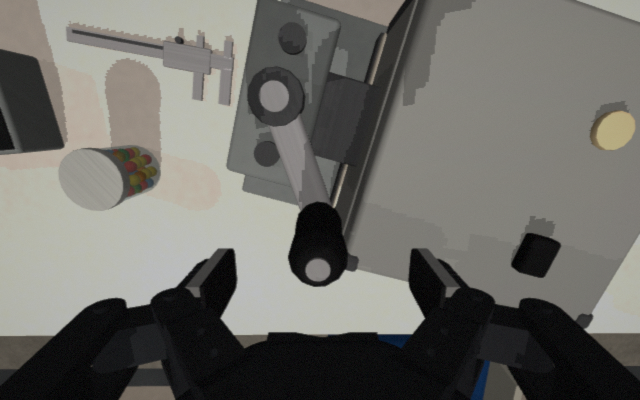

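The pin is now at (317,269), the grip is centred between the fingers, and the hub is at (274,96).

```bash
python3 - <<'E'
from h import *
print('grip',pix2w('wrist',317,269,.302)); print('hub',pix2w('wrist',274,96,.245),pix2w('wrist',274,96,.25))
# grip point directly below: where would the grasp pt at z .28 project
E
python3 -m crank '[{"delta_rot":[0,0,0],"translation":[0.006,-0.001,0.004],"hand":-1},{"delta_rot":[0,0,0],"translation":[0.005,0,0.004],"hand":-1},{"delta_rot":[0,0,0],"translation":[0,0,0],"hand":0.3},{"delta_rot":[0,0,0],"translation":[0,0,0],"hand":1},{"delta_rot":[0,0,0],"translation":[0,0,0],"hand":1},{"delta_rot":[0,0,0],"translation":[0,0,0],"hand":1},{"delta_rot":[0,0,0],"translation":[0,0,0],"hand":1}]' 40
python3 - <<'E'
from h import *
s=env.read_state();print(s)
save('wrist','w4')
E
```

```text
grip [0.66413012 0.06837804 0.302     ]
hub [0.59391645 0.04555447 0.245     ] [0.59433165 0.04629971 0.25      ]
time: 4.72
position: [0.6639, 0.0683, 0.2568]
tcp_rot: [-0.0, 3.14, 0.01]
ft_force: [-0.7, -2.7, 4.3]
width: 0.282
{'time': 4.725, 'joint_pos': array([0.09955968, 0.59745821, 0.59869683, 1.56961558, 0.0062229 ,
       0.09938119]), 'qd': array([-0.00128293, -0.00241847, -0.00417297, -0.00147938,  0.00014794,
        0.00031123]), 'joint_efforts': array([ 1.50426574e+00, -9.79627490e+01,  4.70512533e+01, -7.05756024e-01,
        8.64865109e-01,  2.30766083e-03]), 'position': array([0.6639148 , 0.06829211, 0.25680349]), 'tcp_rot': array([-2.92018065e-04,  3.13978698e+00,  1.00982051e-02]), 'ft_force': array([-0.7475921 , -2.69872036,  4.29502771]), 'moment': array([-0.64184728,  0.29190911,  0.02930282]), 'width': 0.28219919267512555}
```

View pics/w4.png

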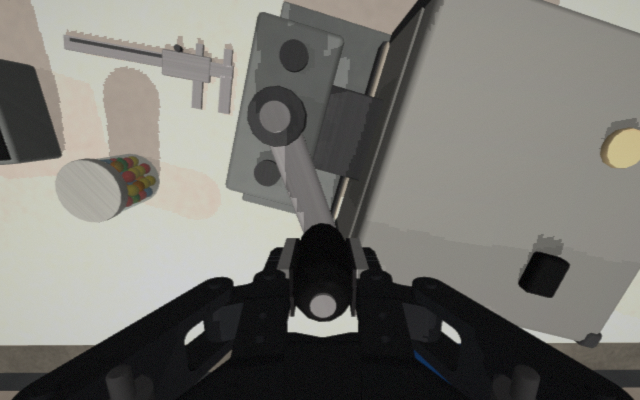

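The grip is held (width 24 mm). Next, work out the circle increments, at 60 rows per turn.

```bash
cat > rows.py <<'E'
import numpy as np,json
def table(th0=.317,r=.075,n=60):
    th=th0-2*np.pi*np.arange(n+1)/n
    p=np.round(np.c_[-r*np.cos(th),r*np.sin(th)],4) # tool x,y
    return np.diff(p,axis=0).round(4)
E
python3 - <<'E'
from rows import *
for i,d in enumerate(table()): print(i,list(map(float,d)),end=';\n' if i%5==4 else '; ')
E
```

```text
0 [-0.002, -0.0076]; 1 [-0.0013, -0.0077]; 2 [-0.0004, -0.0079]; 3 [0.0004, -0.0078]; 4 [0.0012, -0.0078];
5 [0.002, -0.0076]; 6 [0.0028, -0.0073]; 7 [0.0035, -0.007]; 8 [0.0043, -0.0066]; 9 [0.0049, -0.0061];
10 [0.0056, -0.0056]; 11 [0.006, -0.005]; 12 [0.0066, -0.0042]; 13 [0.007, -0.0036]; 14 [0.0073, -0.0029];
15 [0.0076, -0.002]; 16 [0.0077, -0.0013]; 17 [0.0079, -0.0004]; 18 [0.0078, 0.0004]; 19 [0.0078, 0.0012];
20 [0.0076, 0.002]; 21 [0.0073, 0.0028]; 22 [0.007, 0.0035]; 23 [0.0066, 0.0043]; 24 [0.0061, 0.0049];
25 [0.0056, 0.0056]; 26 [0.005, 0.006]; 27 [0.0042, 0.0066]; 28 [0.0036, 0.007]; 29 [0.0029, 0.0073];
30 [0.002, 0.0076]; 31 [0.0013, 0.0077]; 32 [0.0004, 0.0079]; 33 [-0.0004, 0.0078]; 34 [-0.0012, 0.0078];
35 [-0.002, 0.0076]; 36 [-0.0028, 0.0073]; 37 [-0.0035, 0.007]; 38 [-0.0043, 0.0066]; 39 [-0.0049, 0.0061];
40 [-0.0056, 0.0056]; 41 [-0.006, 0.005]; 42 [-0.0066, 0.0042]; 43 [-0.007, 0.0036]; 44 [-0.0073, 0.0029];
45 [-0.0076, 0.002]; 46 [-0.0077, 0.0013]; 47 [-0.0079, 0.0004]; 48 [-0.0078, -0.0004]; 49 [-0.0078, -0.0012];
50 [-0.0076, -0.002]; 51 [-0.0073, -0.0028]; 52 [-0.007, -0.0035]; 53 [-0.0066, -0.0043]; 54 [-0.0061, -0.0049];
55 [-0.0056, -0.0056]; 56 [-0.005, -0.006]; 57 [-0.0042, -0.0066]; 58 [-0.0036, -0.007]; 59 [-0.0029, -0.0073];
```

```bash
cat > st.py <<'E'
from h import *
s=env.read_state();c=np.array([.593,.045]);d=s['position'][:2]-c;r=np.hypot(*d);e=d/r;t=np.array([e[1],-e[0]])
F=s['ft_force'];print('t%.2f th %.3f r %.4f z %.4f Ftan %.2f Frad(out) %.2f Fz %.2f v %.3f'%(s['time'],np.arctan2(d[1],d[0]),r,s['position'][2],F[:2]@t,F[:2]@e,F[2],np.abs(s['qd']).max()), 'w %.3f'%s['width'])
E
python3 -m crank '[{"delta_rot":[0,0,0],"translation":[-0.002,-0.0076,0],"hand":1},{"delta_rot":[0,0,0],"translation":[-0.0013,-0.0077,0],"hand":1},{"delta_rot":[0,0,0],"translation":[-0.0004,-0.0079,0],"hand":1},{"delta_rot":[0,0,0],"translation":[0.0004,-0.0078,0],"hand":1},{"delta_rot":[0,0,0],"translation":[0.0012,-0.0078,0],"hand":1}]' 50; python3 st.py
```

```text
time: 5.4
position: [0.6669, 0.0304, 0.2569]
tcp_rot: [-0.002, 3.138, 0.014]
ft_force: [5.0, 6.6, 5.3]
width: 0.278
t5.40 th -0.195 r 0.0753 z 0.2569 Ftan -7.39 Frad(out) 3.63 Fz 5.27 v 0.092 w 0.278
```

```bash
python3 -m crank '[{"delta_rot":[0,0,0],"translation":[0.002,-0.0076,0],"hand":1},{"delta_rot":[0,0,0],"translation":[0.0028,-0.0073,0],"hand":1},{"delta_rot":[0,0,0],"translation":[0.0035,-0.007,0],"hand":1},{"delta_rot":[0,0,0],"translation":[0.0043,-0.0066,0],"hand":1},{"delta_rot":[0,0,0],"translation":[0.0049,-0.0061,0],"hand":1},{"delta_rot":[0,0,0],"translation":[0.0056,-0.0056,0],"hand":1},{"delta_rot":[0,0,0],"translation":[0.006,-0.005,0],"hand":1},{"delta_rot":[0,0,0],"translation":[0.0066,-0.0042,0],"hand":1},{"delta_rot":[0,0,0],"translation":[0.007,-0.0036,0],"hand":1},{"delta_rot":[0,0,0],"translation":[0.0073,-0.0029,0],"hand":1}]'; python3 st.py
```

```text
time: 6.65
position: [0.6175, -0.0272, 0.2568]
tcp_rot: [0.0, 3.136, 0.009]
ft_force: [8.8, -6.3, 6.7]
width: 0.279
t6.65 th -1.244 r 0.0762 z 0.2568 Ftan -6.35 Frad(out) 8.81 Fz 6.74 v 0.218 w 0.279
```

```bash
python3 -m crank '[{"delta_rot":[0,0,0],"translation":[0.0076,-0.003,0],"hand":1},{"delta_rot":[0,0,0],"translation":[0.0077,-0.0013,0],"hand":1},{"delta_rot":[0,0,0],"translation":[0.0079,-0.0004,0],"hand":1},{"delta_rot":[0,0,0],"translation":[0.0078,0.0004,0],"hand":1},{"delta_rot":[0,0,0],"translation":[0.0078,0.0012,0],"hand":1},{"delta_rot":[0,0,0],"translation":[0.0076,0.002,0],"hand":1},{"delta_rot":[0,0,0],"translation":[0.0073,0.0028,0],"hand":1},{"delta_rot":[0,0,0],"translation":[0.007,0.0035,0],"hand":1},{"delta_rot":[0,0,0],"translation":[0.0066,0.0043,0],"hand":1},{"delta_rot":[0,0,0],"translation":[0.0061,0.0049,0],"hand":1}]'; python3 st.py
```

```text
time: 7.9
position: [0.5433, -0.0126, 0.2568]
tcp_rot: [0.0, 3.137, 0.008]
ft_force: [2.8, -6.2, 9.7]
width: 0.28
t7.90 th -2.282 r 0.0760 z 0.2568 Ftan -6.13 Frad(out) 2.87 Fz 9.71 v 0.148 w 0.280
```

```bash
python3 -m crank '[{"delta_rot":[0,0,0],"translation":[0.0056,0.0056,0],"hand":1},{"delta_rot":[0,0,0],"translation":[0.005,0.006,0],"hand":1},{"delta_rot":[0,0,0],"translation":[0.0042,0.0066,0],"hand":1},{"delta_rot":[0,0,0],"translation":[0.0036,0.007,0],"hand":1},{"delta_rot":[0,0,0],"translation":[0.0029,0.0073,0],"hand":1},{"delta_rot":[0,0,0],"translation":[0.002,0.0076,0],"hand":1},{"delta_rot":[0,0,0],"translation":[0.0013,0.0077,0],"hand":1},{"delta_rot":[0,0,0],"translation":[0.0004,0.0079,0],"hand":1},{"delta_rot":[0,0,0],"translation":[-0.0004,0.0078,0],"hand":1},{"delta_rot":[0,0,0],"translation":[-0.0012,0.0078,0],"hand":1}]'; python3 st.py
```

```text
time: 9.15
position: [0.5195, 0.0589, 0.2568]
tcp_rot: [0.0, 3.139, 0.009]
ft_force: [1.0, -7.1, 6.1]
width: 0.282
t9.15 th 2.954 r 0.0748 z 0.2568 Ftan -6.79 Frad(out) -2.27 Fz 6.12 v 0.117 w 0.282
```

Steady at about 6.5 N. Rows 35–44.

```bash
python3 -m crank '[{"delta_rot":[0,0,0],"translation":[-0.002,0.0076,0],"hand":1},{"delta_rot":[0,0,0],"translation":[-0.0028,0.0073,0],"hand":1},{"delta_rot":[0,0,0],"translation":[-0.0035,0.007,0],"hand":1},{"delta_rot":[0,0,0],"translation":[-0.0043,0.0066,0],"hand":1},{"delta_rot":[0,0,0],"translation":[-0.0049,0.0061,0],"hand":1},{"delta_rot":[0,0,0],"translation":[-0.0056,0.0056,0],"hand":1},{"delta_rot":[0,0,0],"translation":[-0.006,0.005,0],"hand":1},{"delta_rot":[0,0,0],"translation":[-0.0066,0.0042,0],"hand":1},{"delta_rot":[0,0,0],"translation":[-0.007,0.0036,0],"hand":1},{"delta_rot":[0,0,0],"translation":[-0.0073,0.0029,0],"hand":1}]'; python3 st.py
```

```text
time: 10.4
position: [0.5689, 0.1147, 0.2568]
tcp_rot: [-0.0, 3.141, 0.009]
ft_force: [-4.6, -8.1, 7.1]
width: 0.276
t10.40 th 1.903 r 0.0738 z 0.2568 Ftan -6.95 Frad(out) -6.14 Fz 7.11 v 0.201 w 0.276
```

```bash
python3 -m crank '[{"delta_rot":[0,0,0],"translation":[-0.0076,0.0013,0],"hand":1},{"delta_rot":[0,0,0],"translation":[-0.0077,0.0013,0],"hand":1},{"delta_rot":[0,0,0],"translation":[-0.0079,0.0004,0],"hand":1},{"delta_rot":[0,0,0],"translation":[-0.0078,-0.0004,0],"hand":1},{"delta_rot":[0,0,0],"translation":[-0.0078,-0.0012,0],"hand":1},{"delta_rot":[0,0,0],"translation":[-0.0076,-0.002,0],"hand":1},{"delta_rot":[0,0,0],"translation":[-0.0073,-0.0028,0],"hand":1},{"delta_rot":[0,0,0],"translation":[-0.007,-0.0035,0],"hand":1},{"delta_rot":[0,0,0],"translation":[-0.0066,-0.0043,0],"hand":1},{"delta_rot":[0,0,0],"translation":[-0.0061,-0.0049,0],"hand":1}]'; python3 st.py
python3 - <<'E'
from h import *
save('scene','s3')
a=cv2.imread('pics/s3.png')
cv2.imwrite('pics/s3c.png',cv2.resize(a[160:340,320:500],None,fx=3.3,fy=3.3,interpolation=cv2.INTER_CUBIC))
E
```

```text
time: 11.65
position: [0.6424, 0.1, 0.2568]
tcp_rot: [-0.002, 3.141, 0.013]
ft_force: [-4.9, 4.3, 6.0]
width: 0.277
t11.65 th 0.840 r 0.0739 z 0.2568 Ftan -6.49 Frad(out) -0.08 Fz 6.00 v 0.180 w 0.277
```

View pics/s3c.png

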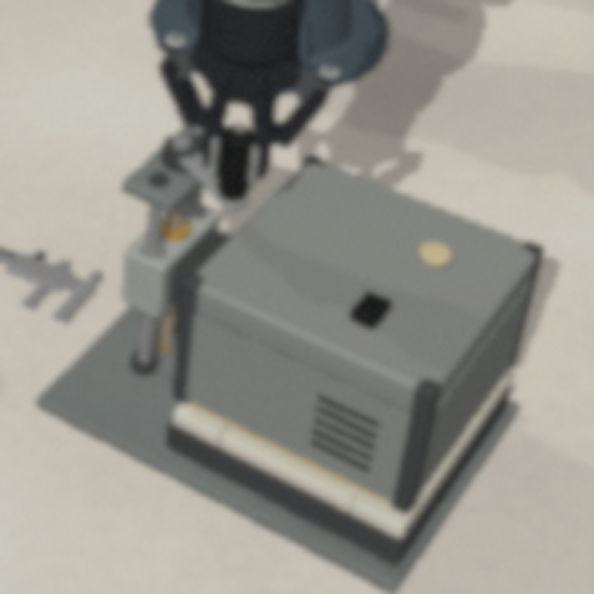

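Force is still free-running and the hat is lower, about 12 mm down. I'm now past the guaranteed free range, so calls drop to 7 rows (0.73 rad, at most +6.6 N).

```bash
python3 -m crank '[{"delta_rot":[0,0,0],"translation":[-0.0056,-0.0056,0],"hand":1},{"delta_rot":[0,0,0],"translation":[-0.005,-0.006,0],"hand":1},{"delta_rot":[0,0,0],"translation":[-0.0042,-0.0066,0],"hand":1},{"delta_rot":[0,0,0],"translation":[-0.0036,-0.007,0],"hand":1},{"delta_rot":[0,0,0],"translation":[-0.0029,-0.0073,0],"hand":1},{"delta_rot":[0,0,0],"translation":[-0.002,-0.0076,0],"hand":1},{"delta_rot":[0,0,0],"translation":[-0.0013,-0.0077,0],"hand":1}]'; python3 st.py
```

```text
time: 12.58
position: [0.6675, 0.0524, 0.2568]
tcp_rot: [-0.002, 3.139, 0.014]
ft_force: [-0.6, 6.4, 6.4]
width: 0.276
t12.57 th 0.099 r 0.0749 z 0.2568 Ftan -6.40 Frad(out) 0.07 Fz 6.39 v 0.094 w 0.276
```

Rows 2–8.

```bash
python3 -m crank '[{"delta_rot":[0,0,0],"translation":[-0.0004,-0.0079,0],"hand":1},{"delta_rot":[0,0,0],"translation":[0.0004,-0.0078,0],"hand":1},{"delta_rot":[0,0,0],"translation":[0.0012,-0.0078,0],"hand":1},{"delta_rot":[0,0,0],"translation":[0.002,-0.0076,0],"hand":1},{"delta_rot":[0,0,0],"translation":[0.0028,-0.0073,0],"hand":1},{"delta_rot":[0,0,0],"translation":[0.0035,-0.007,0],"hand":1},{"delta_rot":[0,0,0],"translation":[0.0043,-0.0066,0],"hand":1}]'; python3 st.py
```

```text
time: 13.45
position: [0.6542, 0.0001, 0.2568]
tcp_rot: [-0.002, 3.138, 0.013]
ft_force: [3.5, 4.9, 7.5]
width: 0.278
t13.45 th -0.633 r 0.0759 z 0.2568 Ftan -6.04 Frad(out) -0.10 Fz 7.54 v 0.157 w 0.278
```

Rows 9–15.

```bash
python3 -m crank '[{"delta_rot":[0,0,0],"translation":[0.0049,-0.0061,0],"hand":1},{"delta_rot":[0,0,0],"translation":[0.0056,-0.0056,0],"hand":1},{"delta_rot":[0,0,0],"translation":[0.006,-0.005,0],"hand":1},{"delta_rot":[0,0,0],"translation":[0.0066,-0.0042,0],"hand":1},{"delta_rot":[0,0,0],"translation":[0.007,-0.0036,0],"hand":1},{"delta_rot":[0,0,0],"translation":[0.0073,-0.0029,0],"hand":1},{"delta_rot":[0,0,0],"translation":[0.0076,-0.002,0],"hand":1}]'; python3 st.py
```

```text
time: 14.32
position: [0.6094, -0.0297, 0.2568]
tcp_rot: [-0.001, 3.137, 0.012]
ft_force: [6.7, 2.9, 8.2]
width: 0.277
t14.32 th -1.354 r 0.0765 z 0.2568 Ftan -7.18 Frad(out) -1.36 Fz 8.20 v 0.221 w 0.277
```

```bash
sed -i 's/\.593,\.045/.593,.0435/' st.py; python3 -m crank '[{"delta_rot":[0,0,0],"translation":[0.0077,-0.0013,0],"hand":1},{"delta_rot":[0,0,0],"translation":[0.0079,-0.0004,0],"hand":1},{"delta_rot":[0,0,0],"translation":[0.0078,0.0004,0],"hand":1},{"delta_rot":[0,0,0],"translation":[0.0078,0.0012,0],"hand":1},{"delta_rot":[0,0,0],"translation":[0.0076,0.002,0],"hand":1},{"delta_rot":[0,0,0],"translation":[0.0073,0.0028,0],"hand":1},{"delta_rot":[0,0,0],"translation":[0.007,0.0035,0],"hand":1}]'; python3 st.py
```

```text
time: 15.2
position: [0.5564, -0.0219, 0.2568]
tcp_rot: [-0.0, 3.137, 0.01]
ft_force: [7.3, -0.8, 7.8]
width: 0.277
t15.20 th -2.081 r 0.0750 z 0.2568 Ftan -6.72 Frad(out) -2.84 Fz 7.75 v 0.174 w 0.277
```

Rows 23–29.

```bash
python3 -m crank '[{"delta_rot":[0,0,0],"translation":[0.0066,0.0043,0],"hand":1},{"delta_rot":[0,0,0],"translation":[0.0061,0.0049,0],"hand":1},{"delta_rot":[0,0,0],"translation":[0.0056,0.0056,0],"hand":1},{"delta_rot":[0,0,0],"translation":[0.005,0.006,0],"hand":1},{"delta_rot":[0,0,0],"translation":[0.0042,0.0066,0],"hand":1},{"delta_rot":[0,0,0],"translation":[0.0036,0.007,0],"hand":1},{"delta_rot":[0,0,0],"translation":[0.0029,0.0073,0],"hand":1}]'; python3 st.py
```

```text
time: 16.08
position: [0.5219, 0.0195, 0.2568]
tcp_rot: [0.0, 3.138, 0.009]
ft_force: [3.9, -6.0, 7.4]
width: 0.283
t16.07 th -2.815 r 0.0750 z 0.2568 Ftan -6.97 Frad(out) -1.75 Fz 7.38 v 0.114 w 0.283
```

Rows 30–36.

```bash
python3 -m crank '[{"delta_rot":[0,0,0],"translation":[0.002,0.0076,0],"hand":1},{"delta_rot":[0,0,0],"translation":[0.0013,0.0077,0],"hand":1},{"delta_rot":[0,0,0],"translation":[0.0004,0.0079,0],"hand":1},{"delta_rot":[0,0,0],"translation":[-0.0004,0.0078,0],"hand":1},{"delta_rot":[0,0,0],"translation":[-0.0012,0.0078,0],"hand":1},{"delta_rot":[0,0,0],"translation":[-0.002,0.0076,0],"hand":1},{"delta_rot":[0,0,0],"translation":[-0.0028,0.0073,0],"hand":1}]'; python3 st.py
```

```text
time: 16.95
position: [0.524, 0.0732, 0.2568]
tcp_rot: [0.0, 3.14, 0.009]
ft_force: [-2.0, -7.1, 7.1]
width: 0.282
t16.95 th 2.735 r 0.0751 z 0.2568 Ftan -7.35 Frad(out) -0.94 Fz 7.11 v 0.104 w 0.282
```

Rows 37–42.

```bash
python3 -m crank '[{"delta_rot":[0,0,0],"translation":[-0.0035,0.007,0],"hand":1},{"delta_rot":[0,0,0],"translation":[-0.0043,0.0066,0],"hand":1},{"delta_rot":[0,0,0],"translation":[-0.0049,0.0061,0],"hand":1},{"delta_rot":[0,0,0],"translation":[-0.0056,0.0056,0],"hand":1},{"delta_rot":[0,0,0],"translation":[-0.006,0.005,0],"hand":1},{"delta_rot":[0,0,0],"translation":[-0.0066,0.0042,0],"hand":1}]'; python3 st.py
```

```text
time: 17.7
position: [0.5545, 0.1079, 0.2568]
tcp_rot: [-0.001, 3.141, 0.01]
ft_force: [-5.8, -3.3, 6.8]
width: 0.282
t17.70 th 2.109 r 0.0751 z 0.2568 Ftan -6.72 Frad(out) 0.16 Fz 6.77 v 0.183 w 0.282
```

Still free. Rows 43–49.

```bash
python3 -m crank '[{"delta_rot":[0,0,0],"translation":[-0.007,0.0036,0],"hand":1},{"delta_rot":[0,0,0],"translation":[-0.0073,0.0029,0],"hand":1},{"delta_rot":[0,0,0],"translation":[-0.0076,0.002,0],"hand":1},{"delta_rot":[0,0,0],"translation":[-0.0077,0.0013,0],"hand":1},{"delta_rot":[0,0,0],"translation":[-0.0079,0.0004,0],"hand":1},{"delta_rot":[0,0,0],"translation":[-0.0078,-0.0004,0],"hand":1},{"delta_rot":[0,0,0],"translation":[-0.0078,-0.0012,0],"hand":1}]'; python3 st.py
```

```text
time: 18.58
position: [0.6075, 0.1172, 0.2568]
tcp_rot: [-0.001, 3.141, 0.012]
ft_force: [-6.4, 2.0, 5.9]
width: 0.278
t18.57 th 1.376 r 0.0751 z 0.2568 Ftan -6.64 Frad(out) 0.77 Fz 5.91 v 0.220 w 0.278
```

Rows 50–56.

```bash
python3 -m crank '[{"delta_rot":[0,0,0],"translation":[-0.0076,-0.002,0],"hand":1},{"delta_rot":[0,0,0],"translation":[-0.0073,-0.0028,0],"hand":1},{"delta_rot":[0,0,0],"translation":[-0.007,-0.0035,0],"hand":1},{"delta_rot":[0,0,0],"translation":[-0.0066,-0.0043,0],"hand":1},{"delta_rot":[0,0,0],"translation":[-0.0061,-0.0049,0],"hand":1},{"delta_rot":[0,0,0],"translation":[-0.0056,-0.0056,0],"hand":1},{"delta_rot":[0,0,0],"translation":[-0.005,-0.006,0],"hand":1}]'; python3 st.py
```

```text
time: 19.45
position: [0.6531, 0.0885, 0.2568]
tcp_rot: [-0.002, 3.14, 0.014]
ft_force: [-3.5, 5.2, 5.1]
width: 0.282
t19.45 th 0.643 r 0.0751 z 0.2568 Ftan -6.27 Frad(out) 0.30 Fz 5.12 v 0.146 w 0.282
```

Rows 57–59 and 0–3.

```bash
python3 -m crank '[{"delta_rot":[0,0,0],"translation":[-0.0042,-0.0066,0],"hand":1},{"delta_rot":[0,0,0],"translation":[-0.0036,-0.007,0],"hand":1},{"delta_rot":[0,0,0],"translation":[-0.0029,-0.0073,0],"hand":1},{"delta_rot":[0,0,0],"translation":[-0.002,-0.0076,0],"hand":1},{"delta_rot":[0,0,0],"translation":[-0.0013,-0.0077,0],"hand":1},{"delta_rot":[0,0,0],"translation":[-0.0004,-0.0079,0],"hand":1},{"delta_rot":[0,0,0],"translation":[0.0004,-0.0078,0],"hand":1}]'; python3 st.py
```

```text
time: 20.32
position: [0.6678, 0.0372, 0.2568]
tcp_rot: [-0.003, 3.138, 0.015]
ft_force: [2.1, 11.5, 5.6]
width: 0.281
t20.32 th -0.084 r 0.0750 z 0.2568 Ftan -11.63 Frad(out) 1.17 Fz 5.61 v 0.093 w 0.281
```

It's stiffening (11.6 N). Let it settle and read again.

```bash
python3 -m crank '[{"delta_rot":[0,0,0],"translation":[0,0,0],"hand":1},{"delta_rot":[0,0,0],"translation":[0,0,0],"hand":1}]'; python3 st.py
```

```text
time: 20.58
position: [0.6677, 0.0365, 0.2568]
tcp_rot: [-0.001, 3.139, 0.013]
ft_force: [2.7, 4.8, 5.6]
width: 0.282
t20.57 th -0.094 r 0.0750 z 0.2568 Ftan -5.00 Frad(out) 2.21 Fz 5.57 v 0.003 w 0.282
```

```bash
python3 -m crank '[{"delta_rot":[0,0,0],"translation":[0.0005,-0.0037,0],"hand":1},{"delta_rot":[0,0,0],"translation":[0.0006,-0.0037,0],"hand":1}]'; python3 st.py
```

```text
time: 20.82
position: [0.6668, 0.0301, 0.2568]
tcp_rot: [-0.003, 3.138, 0.016]
ft_force: [4.5, 11.4, 5.7]
width: 0.277
t20.82 th -0.180 r 0.0750 z 0.2568 Ftan -12.05 Frad(out) 2.42 Fz 5.71 v 0.045 w 0.277
```

```bash
python3 -m crank '[{"delta_rot":[0,0,0],"translation":[0.0007,-0.0034,0],"hand":1}]'; python3 st.py; python3 -m crank '[{"delta_rot":[0,0,0],"translation":[0,0,0],"hand":1}]'; python3 st.py
```

```text
time: 20.95
position: [0.6661, 0.0267, 0.2568]
tcp_rot: [-0.003, 3.138, 0.016]
ft_force: [3.7, 12.5, 5.2]
width: 0.28
t20.95 th -0.226 r 0.0750 z 0.2568 Ftan -13.02 Frad(out) 0.78 Fz 5.24 v 0.040 w 0.280
time: 21.08
position: [0.666, 0.0263, 0.2568]
tcp_rot: [-0.002, 3.138, 0.015]
ft_force: [2.9, 8.8, 5.6]
width: 0.281
t21.07 th -0.231 r 0.0750 z 0.2568 Ftan -9.25 Frad(out) 0.83 Fz 5.62 v 0.005 w 0.281
```

The crank reads 13.0 N while moving, which is snug. Release and lift clear.

```bash
python3 -m crank '[{"delta_rot":[0,0,0],"translation":[-0.0001,0.0008,0],"hand":0.3},{"delta_rot":[0,0,0],"translation":[0,0,0],"hand":-0.5},{"delta_rot":[0,0,0],"translation":[0,0,0],"hand":-1},{"delta_rot":[0,0,0],"translation":[0,0,0],"hand":-1},{"delta_rot":[0,0,0],"translation":[0,0,0],"hand":-1}]'; python3 st.py
python3 - <<'E'
from h import *
save('wrist','w5')
E
```

```text
time: 21.7
position: [0.6654, 0.0258, 0.2562]
tcp_rot: [-0.0, 3.14, 0.011]
ft_force: [-0.6, 0.8, 0.1]
width: 1.001
t21.70 th -0.240 r 0.0745 z 0.2562 Ftan -0.64 Frad(out) -0.76 Fz 0.09 v 0.002 w 1.001
```

View pics/w5.png

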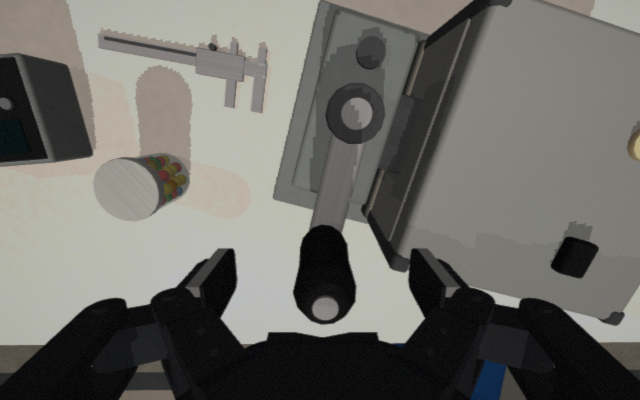

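The grip is free between the open fingers. Lift, then travel to the controller, closing the fingers on the way.

```bash
python3 -m crank '[{"delta_rot":[0,0,0],"translation":[0,0,-0.020],"hand":-1},{"delta_rot":[0,0,0],"translation":[0,0,-0.030],"hand":-1},{"delta_rot":[0,0,0],"translation":[0.003,0,-0.030],"hand":-1},{"delta_rot":[0,0,0],"translation":[0.010,-0.030,0],"hand":-1},{"delta_rot":[0,0,0],"translation":[0.015,-0.047,0],"hand":-1},{"delta_rot":[0,0,0],"translation":[0.015,-0.047,0],"hand":1},{"delta_rot":[0,0,0],"translation":[0.015,-0.047,0],"hand":1},{"delta_rot":[0,0,0],"translation":[0.015,-0.047,0],"hand":1},{"delta_rot":[0,0,0],"translation":[0.015,-0.047,0],"hand":1}]'; python3 st.py
python3 -m crank '[{"delta_rot":[0,0,0],"translation":[0.010,-0.040,0.010],"hand":1},{"delta_rot":[0,0,0],"translation":[0,-0.040,0.020],"hand":1},{"delta_rot":[0,0,0],"translation":[0,-0.040,0.020],"hand":1},{"delta_rot":[0,0,0],"translation":[0,-0.035,0.020],"hand":1},{"delta_rot":[0,0,0],"translation":[0,0,0],"hand":1},{"delta_rot":[0,0,0],"translation":[0,0,0],"hand":1}]'
python3 - <<'E'
from h import *
save('wrist','w6')
s=env.read_state();print(s['position'],s['tcp_rot'],s['joint_pos'],s['ft_force'],s['width'])
print(w2pix('wrist',(.570,-.394,.087)))
E
```

```text
time: 22.88
position: [0.5767, -0.2412, 0.3345]
tcp_rot: [-0.001, 3.14, 0.01]
ft_force: [1.0, 0.0, -0.0]
width: 0.145
t22.88 th -1.628 r 0.2851 z 0.3345 Ftan -1.01 Frad(out) -0.07 Fz -0.01 v 0.631 w 0.145
time: 23.62
position: [0.5676, -0.394, 0.2636]
tcp_rot: [-0.001, 3.14, 0.011]
ft_force: [-0.5, 1.7, -0.4]
width: -0.0
[ 0.56786154 -0.39366008  0.26407175] [-1.47190740e-03  3.13936789e+00  9.99760038e-03] [-0.60913221  0.67962914  0.760552    1.65355512  0.00648637 -0.61007587] [1.29523885 0.77424166 0.0865638 ] -0.0035564309398577664
(np.float64(319.90058562623284), np.float64(186.8736552948911))
```

View pics/w6.png

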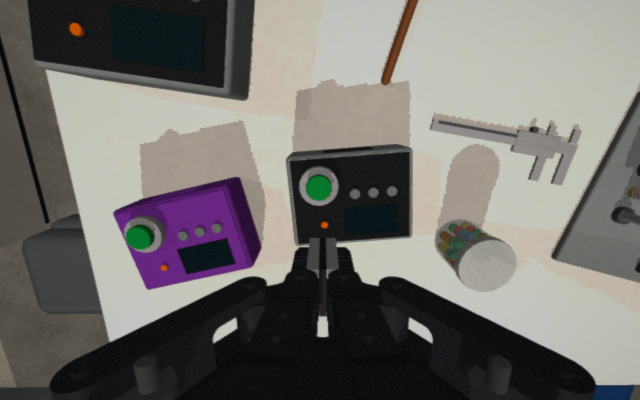

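The button is at (319,187), right where it was predicted, on the grey controller that is smaller than the one at the top left. The TCP is above it within 2 mm, so descend.

```bash
python3 -m crank '[{"delta_rot":[0,0,0],"translation":[-0.002,0,0.040],"hand":1},{"delta_rot":[0,0,0],"translation":[0,0,0.050],"hand":1},{"delta_rot":[0,0,0],"translation":[0,0,0.045],"hand":1},{"delta_rot":[0,0,0],"translation":[0,0,0.025],"hand":1},{"delta_rot":[0,0,0],"translation":[0,0,0.008],"hand":1},{"delta_rot":[0,0,0],"translation":[0,0,0],"hand":1}]'; python3 st.py
```

```text
time: 24.42
position: [0.5703, -0.3928, 0.0963]
tcp_rot: [-0.002, 3.139, 0.01]
ft_force: [-0.3, -0.3, 0.9]
width: -0.002
t24.43 th -1.623 r 0.4369 z 0.0963 Ftan 0.32 Frad(out) 0.34 Fz 0.94 v 0.025 w -0.002
```

```bash
python3 -m crank '[{"delta_rot":[0,0,0],"translation":[0,-0.001,0.005],"hand":1},{"delta_rot":[0,0,0],"translation":[0,0,0.004],"hand":1},{"delta_rot":[0,0,0],"translation":[0,0,0.003],"hand":1},{"delta_rot":[0,0,0],"translation":[0,0,0.002],"hand":1},{"delta_rot":[0,0,0],"translation":[0,0,0],"hand":1}]'; python3 st.py
```

```text
time: 25.05
position: [0.5707, -0.3947, 0.0845]
tcp_rot: [-0.001, 3.137, 0.007]
ft_force: [-7.4, 4.8, 32.9]
width: 0.001
t25.05 th -1.622 r 0.4388 z 0.0845 Ftan 7.62 Frad(out) -4.41 Fz 32.91 v 0.002 w 0.001
```

```bash
python3 - <<'E'
from h import *
a=save('wrist','w7');b=save('scene','s7')
s=env.read_state();print(s['position'],s['ft_force'],s['moment'])
A=cv2.resize(a[130:300,240:420,::-1],None,fx=3,fy=3);B=cv2.resize(b[150:260,150:300,::-1],None,fx=3.5,fy=3.5)
cv2.imwrite('pics/w7c.png',A);cv2.imwrite('pics/s7c.png',B)
E
```

```text
[ 0.57068877 -0.39468842  0.08455255] [-7.07428604  4.95476995 33.60000196] [0.996028   1.39841218 0.02813547]
```

View pics/w7c.png

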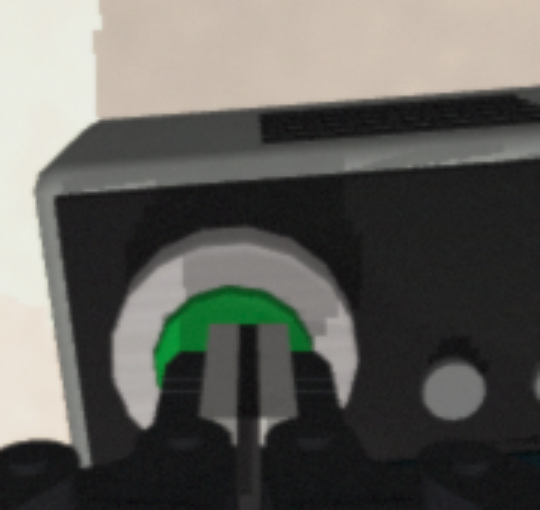

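View pics/s7c.png

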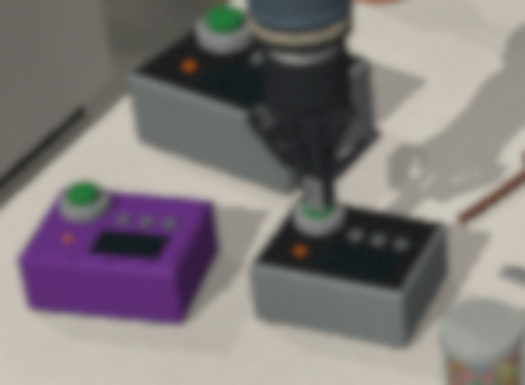

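The fingers are squarely on the green button. 33 N is well above its 5 N, so it looks to be at its stop. I'll check the travel by backing off in small steps and reading the force.

```bash
python3 -m crank '[{"delta_rot":[0,0,0],"translation":[0,0,-0.0015],"hand":1}]';python3 -m crank '[{"delta_rot":[0,0,0],"translation":[0,0,-0.0015],"hand":1}]';python3 -m crank '[{"delta_rot":[0,0,0],"translation":[0,0,-0.0015],"hand":1}]';python3 -m crank '[{"delta_rot":[0,0,0],"translation":[0,0,-0.0015],"hand":1}]';python3 -m crank '[{"delta_rot":[0,0,0],"translation":[0,0,-0.0015],"hand":1}]';python3 -m crank '[{"delta_rot":[0,0,0],"translation":[0,0,-0.0015],"hand":1}]'; python3 -m crank '[{"delta_rot":[0,0,0],"translation":[0,0,-0.0015],"hand":1}]'
```

```text
time: 25.28
position: [0.5706, -0.3946, 0.085]
tcp_rot: [-0.001, 3.138, 0.008]
ft_force: [0.7, 0.1, 9.9]
width: 0.002
time: 25.4
position: [0.5705, -0.3945, 0.0854]
tcp_rot: [-0.001, 3.138, 0.009]
ft_force: [2.9, -2.0, 4.9]
width: -0.001
time: 25.52
position: [0.5703, -0.3944, 0.0864]
tcp_rot: [-0.001, 3.139, 0.009]
ft_force: [3.5, -1.0, 4.8]
width: 0.004
time: 25.65
position: [0.5699, -0.3942, 0.0875]
tcp_rot: [-0.001, 3.14, 0.01]
ft_force: [2.0, -2.6, 4.3]
width: 0.001
time: 25.78
position: [0.5697, -0.394, 0.0887]
tcp_rot: [-0.001, 3.14, 0.011]
ft_force: [3.2, -0.8, 2.8]
width: 0.004
time: 25.9
position: [0.5696, -0.394, 0.0901]
tcp_rot: [-0.001, 3.141, 0.011]
ft_force: [1.0, -1.3, 2.4]
width: -0.003
time: 26.02
position: [0.5695, -0.3939, 0.0915]
tcp_rot: [-0.001, 3.141, 0.011]
ft_force: [-0.2, 0.2, 0.6]
width: -0.0
```

The force followed the button's spring (about 5 N down to 0) over roughly 6 mm of return, from z 0.085 to 0.091, so it was fully pressed. Retreat and take a last look.

```bash
python3 -m crank '[{"delta_rot":[0,0,0],"translation":[0,0,-0.020],"hand":1},{"delta_rot":[0,0,0],"translation":[0,0,-0.050],"hand":1},{"delta_rot":[0,0,0],"translation":[0,0,-0.050],"hand":1},{"delta_rot":[0,0,0],"translation":[0,0,-0.040],"hand":1},{"delta_rot":[0,0,0],"translation":[0,0,0],"hand":1},{"delta_rot":[0,0,0],"translation":[0,0,0],"hand":1}]'; python3 st.py
python3 - <<'E'
from h import *
a=save('scene','s8');save('top','t8')
E
```

```text
time: 26.78
position: [0.5694, -0.395, 0.2507]
tcp_rot: [-0.001, 3.141, 0.012]
ft_force: [0.1, -1.0, -0.5]
width: 0.002
t26.77 th -1.625 r 0.4391 z 0.2507 Ftan -0.13 Frad(out) 1.01 Fz -0.53 v 0.022 w 0.002
```

View pics/s8.png

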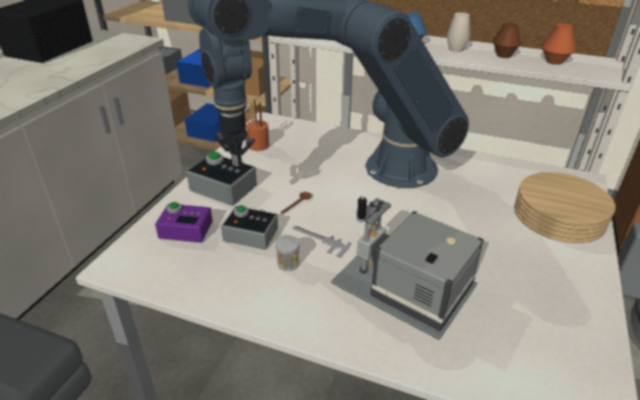

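View pics/t8.png

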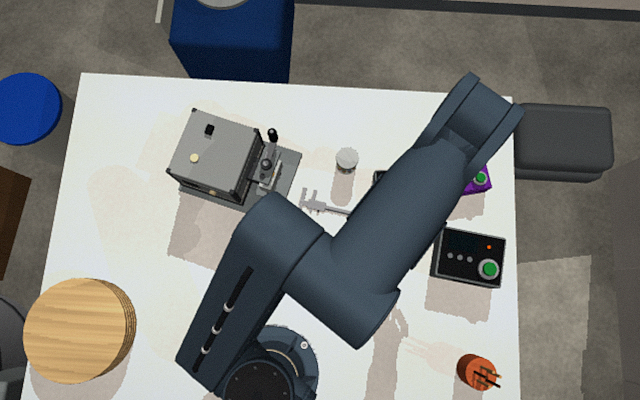

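The hat is down on its gasket (no gap at (425,290)). The crank stands where I left it at (363,208), and the calipers, spoon and jar are unmoved. The arm is clear of everything, so I'm handing in.

```bash
python3 -c "
from bench import finish_job
print(finish_job())"
```

```text
the job is handed in; nothing more can be done
None
```

I wound the hat down onto its gasket, let go of the crank, pressed the green start button on the smaller grey controller, and handed the job in at about 27 s. The hand-in gave no verdict.

- **Crank:** I wound it about 13.2 rad clockwise at roughly 0.8 rad/s. It ran free at about 6.5 N. It read 11.6 N when I noticed it stiffen. I then firmed it slowly to 13.0 N, the best value; the highest effort I read was also 13.0 N.
- **Button:** I pressed it once, to its stop. As I backed off, its spring pushed back (about 5 N falling to zero) over roughly 6 mm, which confirms a full press. I pressed a little harder than needed, peaking at about 33 N with the fingertips after the button bottomed out 3–4 mm higher than the measured tip height suggested. That is still under the 40 N limit.
- **Last checks:** In the final pictures the hat looks closed, the crank is where I left it, and the calipers, spoon and jar had not moved. The arm was clear, with about 1 N on the wrist. The top camera's view of the controller was blocked by the arm, so I did not see the button back out; I only felt its spring return.
- **What went wrong:** On the first approach the arm tilted about 0.06 rad near a joint limit and ended 35 mm off. It touched nothing, and I corrected it before gripping.

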